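Put the sockets back on the magnetic strip in order of size

TASK

Put the four loose steel sockets back on the blue magnetic strip, one in the middle of each black magnet pad, standing upright with the hexagon mouth up, in order of size with the smallest on the pad next to the strip's red end cap and the largest at the far end. Do not knock any socket over, and leave the ratchet handle where it lies.

Things in the scene. Friction and masses are not known exactly. Their poses are not given: they have to be found in the camera images.
- socket_s: the smallest of the four bright steel hexagon sockets: a round open-topped steel cup 28 mm across and 40 mm tall with straight sides, hexagon mouth (wrench size 18 mm) on top, about 130 g (mass varies by a quarter). It starts standing on the bench, mouth up. Origin: centre of its underside; z up its axis.
- socket_m: the second smallest of the four bright steel hexagon sockets: a round open-topped steel cup 38 mm across and 46 mm tall with straight sides, hexagon mouth (wrench size 25 mm) on top, about 250 g (mass varies by a quarter). It starts standing on the bench, mouth up. Origin: centre of its underside; z up its axis.
- socket_l: the second largest of the four bright steel hexagon sockets: a round open-topped steel cup 49 mm across and 53 mm tall with straight sides, hexagon mouth (wrench size 34 mm) on top, about 450 g (mass varies by a quarter). It starts standing on the bench, mouth up. Origin: centre of its underside; z up its axis.
- socket_xl: the largest of the four bright steel hexagon sockets: a round open-topped steel cup 60 mm across and 62 mm tall with straight sides, hexagon mouth (wrench size 43 mm) on top, about 720 g (mass varies by a quarter). It starts standing on the bench, mouth up. Origin: centre of its underside; z up its axis.
- pad_a: one of four equal round black magnet pads, 34 mm across, let flush into the blue socket strip, 70 mm apart in a straight row in the order pad_a, pad_b, pad_c, pad_d. The strip is fixed to the bench, 296 mm long and 70 mm wide, its top 12 mm above the bench; the magnets' pull is too weak to feel. Origin: centre of the pad's top face, level with the strip's top; y runs along the strip from pad_a towards pad_d, x across it.
- pad_b: one of four equal round black magnet pads, 34 mm across, let flush into the blue socket strip, 70 mm apart in a straight row in the order pad_a, pad_b, pad_c, pad_d. The strip is fixed to the bench, 296 mm long and 70 mm wide, its top 12 mm above the bench; the magnets' pull is too weak to feel. Origin: centre of the pad's top face, level with the strip's top; y runs along the strip from pad_a towards pad_d, x across it.
- pad_c: one of four equal round black magnet pads, 34 mm across, let flush into the blue socket strip, 70 mm apart in a straight row in the order pad_a, pad_b, pad_c, pad_d. The strip is fixed to the bench, 296 mm long and 70 mm wide, its top 12 mm above the bench; the magnets' pull is too weak to feel. Origin: centre of the pad's top face, level with the strip's top; y runs along the strip from pad_a towards pad_d, x across it.
- pad_d: one of four equal round black magnet pads, 34 mm across, let flush into the blue socket strip, 70 mm apart in a straight row in the order pad_a, pad_b, pad_c, pad_d. The strip is fixed to the bench, 296 mm long and 70 mm wide, its top 12 mm above the bench; the magnets' pull is too weak to feel. Origin: centre of the pad's top face, level with the strip's top; y runs along the strip from pad_a towards pad_d, x across it.
- red_cap: the red plastic end cap of the blue strip, a fixed bar 76 mm across the strip, 24 mm along it and 16 mm high, its middle 55 mm beyond the middle of the last pad; it is sometimes on the pad_a end and sometimes on the pad_d end (the other end has an equal black cap). Origin: centre of its underside on the bench; y along the strip.
- ratchet: a ratchet handle lying on the bench off to one side, 250 mm long, 36 mm wide at its round steel head, 30 mm tall, black grip. A bystander: leave it. Origin: its middle, on the bench; x points to the head.

How it is judged:
By the outcome, as a careful person would: the job done as asked, in the order asked, and still so for the second after the job is handed in, with the robot touching nothing.
It also fails if it takes over 96 s, if anything falls off the work surface, if the arm or the gripper's body presses on something with over 40 N, if the wrist force passes 120 N, or if a joint passes its speed limit or range.

ROBOT

A 6-joint arm with a two-finger parallel gripper is mounted at the origin on the work surface. World frame = base frame: x ahead of the robot, y to its left, z up, the work surface at z = 0. Lengths are in m, angles in rad, forces in N, time in s.
With the tool pointing down it reaches from about 0.35 to 0.975 m from the base axis. Payload 4.9 kg.
Tool frame: the origin (TCP) lies where the fingers leave the gripper's body, on its centre line; the fingertips stand 73 mm ahead of it and the grasp point (between the pads) lies 54 mm ahead of it; z points along the fingers, y is the direction in which the jaws open and shut (so a half turn about z gives the same grasp; the last joint's range is limited). The gripper opens to 85 mm and grips with 20 to 120 N. Pads are 22 mm wide; open, the fingers measure 114 mm over their backs; the gripper's body (76 mm by 85 mm) begins 54 mm behind the grasp point. The pads swing forward as they close: fully open they stand 13 mm farther back than shut.
Start: joints at [1.115, 0.053, 1.613, -0, 1.476, -0.119], TCP at [0.207, 0.59, 0.304] pointing down, gripper open.
Joint ranges: [-3.01, 3.01], [-1.01, 2.22], [0.06, 2.58], [-1.02, 4.17], [0.09, 2.62], [-3.14, 3.14]. Speed limits (rad/s): [2.57, 2.57, 3.14, 3.14, 3.14, 3.14].

INTERFACE

Orientations are given as a rotation vector (axis times angle).
In Python, from station import monitor, vision, workorder gives the robot as it stands.
- The arm moves only by the tool arm_command, never from a script. Its argument "rows" is text: rows parted by semicolons, each of 6 numbers parted by spaces: the shift along the world's x, y, z in mm, then the turn, a rotation vector about the world's x, y, z in degrees. In form: tx ty tz wx wy wz; .... A call has 1 to 12 rows; each row is the pose to reach, as a shift and turn from the pose measured when the call began; what a row does not reach only later rows make up. A row lasts 1/8 s, in which the tool goes at most 62.5 mm and 10.7 degrees, less where a joint would pass 70% of its speed; a pose out of reach is approached as far as the arm can. A call with a gripper value outside its range is refused whole. "jaw" is the opening, from 0 (shut) to 1 (fully open), set as the call begins (left out, the last holds). The fingers move at their own pace and stop on an object; "squeeze" is the grip in N (left out, the last holds). Time passes only in rows, so rows that repeat a pose let the fingers close. It gives the time, the measured TCP pose, the force and the opening at its end, in the units of the state.
- monitor.get_obs(): the state, without advancing time (a new reading comes with each control period).
- vision.get_image(name): name is "scene" or "top" or "wrist"; returns a dict with "frame" (420x560x3 uint8, red, green, blue), "vfov" (degrees; the focal length in pixels is half the picture's height over the tangent of half this angle, whatever the lens; pixels are square), "cx", "cy" (the principal point, pixels), "R" (3x3) and "t" (3): a world point X has camera coordinates R X + t; the wrist camera has in their place "T_tool_cam" (4x4, takes a point from camera to tool coordinates, whose origin is the TCP and whose axes are the flange's). Camera axes: x right, y down, z forward; pixel columns grow to the right and rows downward; lengths in m; the calibration is good to about 2 mm. A picture is of the moment at which its call begins: read the wrist's pose just before it. There is no depth.
- workorder.finish_job(): hands the job in, once; it reports no verdict.
The state is a dict: "t": time; "q": joint angles; "dq": joint speeds; "effort": joint torques, N m; "tool_pos": TCP position; "tool_rot": TCP orientation; "contact_force": force on the tool from outside, world axes, zero at the start; "wrist_torque": the same for the moment, N m; "opening": finger opening in m.
Only numpy, scipy, OpenCV 4.12 (cv2) and the standard library are available. Lean on these libraries where they do the work, as an engineer would, in place of code of your own. Each camera call takes 0.05 s, during which the arm holds its last target. There are 200 camera calls.

## Working session

There is one attempt and no reset: what is moved stays moved. The work goes in short steps, Python scripts to look and compute and a tool call to move; the robot and the scene stay as the last step left them, time stands still between calls to the robot, and variables do not carry over. Pictures are saved under pics/ and viewed, about 12 in all and at most 16, crops included, and the job is handed in when it is done.

Besides the shell and the picture viewer there is one more tool, called after ">>>" by a JSON object that holds its "fn" and its "kwargs". arm_command: Moves the arm, as the interface text tells. Its arguments: {"type":"object","properties":{"rows":{"type":"string"},"jaw":{"type":"number"},"squeeze":{"type":"number"}},"required":["rows"]}

```bash
mkdir -p pics; cat > h.py <<'E'
import numpy as np,cv2
from station import monitor,vision,workorder
from scipy.spatial.transform import Rotation as Ro
def cam(n):
    o=monitor.get_obs(); d=vision.get_image(n); f=d["frame"]
    fl=f.shape[0]/2/np.tan(np.radians(d["vfov"])/2)
    if "R" in d: R,t=np.array(d["R"]),np.array(d["t"])
    else:
        T=np.eye(4); T[:3,:3]=Ro.from_rotvec(o["tool_rot"]).as_matrix(); T[:3,3]=o["tool_pos"]
        W=np.linalg.inv(T@np.array(d["T_tool_cam"])); R,t=W[:3,:3],W[:3,3]
    return dict(img=f[:,:,::-1].copy(),f=fl,cx=d["cx"],cy=d["cy"],R=R,t=t,o=o)
def ray(c,u,v,z):
    d=c["R"].T@np.array([(u-c["cx"])/c["f"],(v-c["cy"])/c["f"],1]); p=-c["R"].T@c["t"]
    return p+d*(z-p[2])/d[2]
def proj(c,X):
    q=c["R"]@np.array(X)+c["t"]; return q[:2]/q[2]*c["f"]+[c["cx"],c["cy"]]
def save(n,im): cv2.imwrite("pics/"+n+".png",im)
E
python3 - <<'E'
from h import *
import pickle
for n in ["top","scene","wrist"]:
    c=cam(n); pickle.dump(c,open(n+".pkl","wb")); save(n+"0",c["img"] if n!="top" else cv2.resize(c["img"],(800,600),interpolation=cv2.INTER_CUBIC))
    print(n,c["f"],c["cx"],c["cy"],-c["R"].T@c["t"],c["R"].round(3).tolist())
o=monitor.get_obs();print(o)
E
```

```text
top 502.7459464825933 290.1762560876984 216.3383348438192 [0.4966849  0.00509468 1.25715382] [[-0.004, -1.0, 0.003], [-0.999, 0.003, -0.052], [0.052, -0.003, -0.999]]
scene 402.3993633359217 282.03771154472975 207.45296401267206 [ 0.92491938 -0.42379609  0.83797114] [[0.774, 0.633, -0.015], [0.508, -0.635, -0.582], [-0.378, 0.443, -0.813]]
wrist 331.2777433281459 280.991118301984 207.6637732777341 [0.14164024 0.6132863  0.37241629] [[0.331, 0.944, -0.001], [0.909, -0.318, 0.271], [0.255, -0.09, -0.963]]
{'t': 0.15, 'q': array([ 1.11500831e+00,  5.32273376e-02,  1.61395480e+00,  9.73046637e-06,
        1.47601955e+00, -1.18982042e-01]), 'dq': array([-0.00272367, -0.00163848, -0.00546617,  0.00099613,  0.00054123,
        0.00104411]), 'effort': array([ 1.17366440e-04, -3.94242704e+01, -3.70722127e+01, -1.37957340e-04,
        4.65052173e-03,  1.88660714e-06]), 'tool_pos': array([0.20637159, 0.58955864, 0.30294585]), 'tool_rot': array([-5.26479798e-01, -3.09669079e+00,  2.41914039e-03]), 'contact_force': array([ 0.24670025,  0.07720646, -0.39086647]), 'wrist_torque': array([ 0.00172669, -0.02564563,  0.0079843 ]), 'opening': 0.08547577166165146}
```

View pics/top0.png

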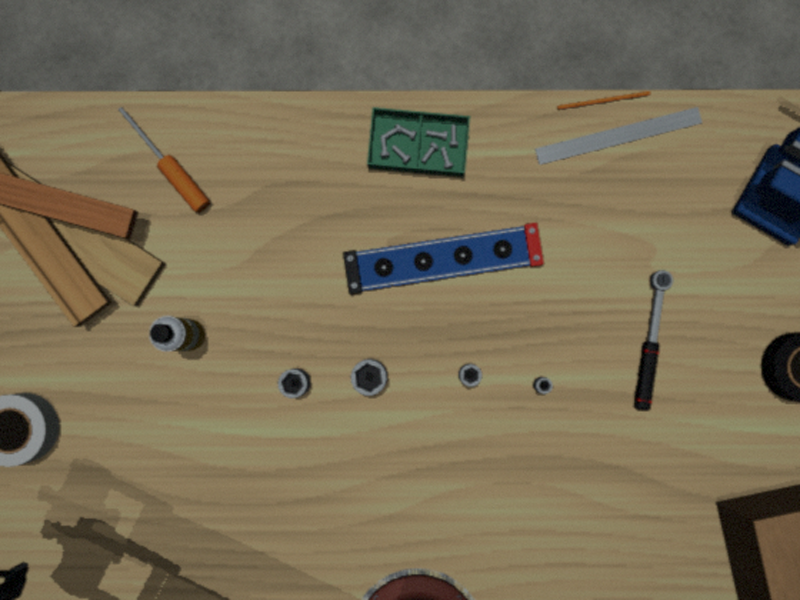

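View pics/scene0.png

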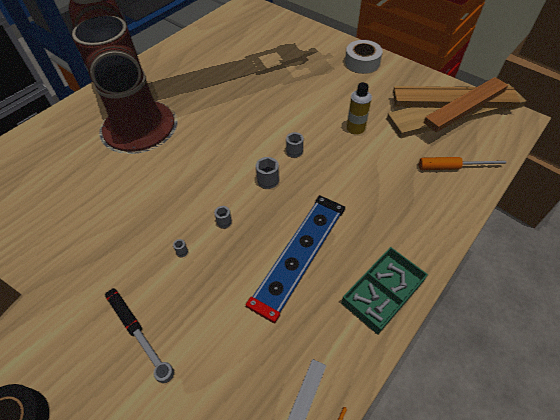

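The top view shows the strip with the red cap at its right (about 533,245). The pads are at (384,267), (423,261), (463,255) and (503,249). The sockets are L (294,383), XL (370,377), M (470,375) and S (543,385). I'll enlarge the crop and measure.

```bash
python3 - <<'E'
from h import *
import pickle
c=pickle.load(open("top.pkl","rb"))
im=c["img"][150:290,190:400]
save("crop1",cv2.resize(im,(798,532),interpolation=cv2.INTER_CUBIC))
P=lambda u,v,z:ray(c,u*.7,v*.7,z)
for n,u,v,z in [("L",294,383,.053),("XL",370,377,.062),("M",470,375,.046),("S",543,385,.04),("p1",384,267,.012),("p2",423,261,.012),("p3",463,255,.012),("p4",503,249,.012),("red",533,245,.016),("ratchethead",661,281,.03)]: print(n,P(u,v,z).round(4))
E
```

```text
L [0.4364 0.2034 0.053 ]
XL [0.4463 0.076  0.062 ]
M [ 0.4484 -0.0911  0.046 ]
S [ 0.4309 -0.2148  0.04  ]
p1 [0.635  0.0545 0.012 ]
p2 [ 0.6453 -0.0134  0.012 ]
p3 [ 0.6556 -0.0832  0.012 ]
p4 [ 0.6659 -0.1531  0.012 ]
red [ 0.6722 -0.2048  0.016 ]
ratchethead [ 0.6073 -0.4214  0.03  ]
```

View pics/crop1.png

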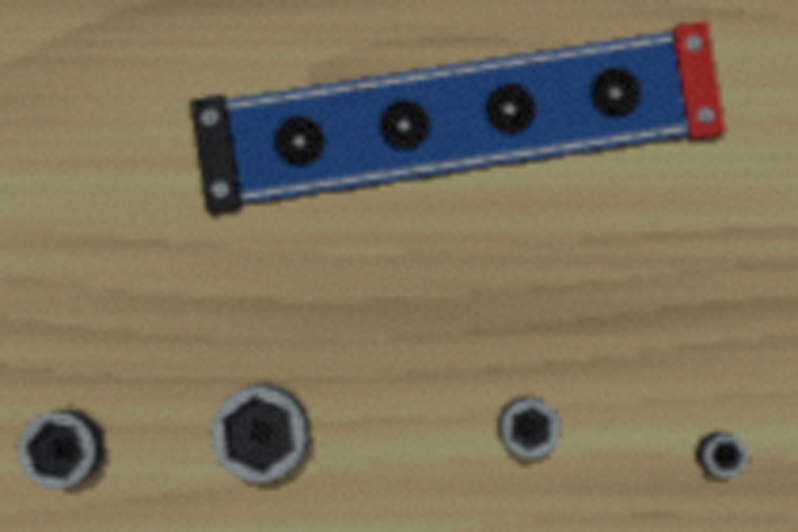

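The crop (×3.8, origin 190,150) shows pads at (298,141), (404,125), (510,108) and (616,93). The socket mouths are at L (59,449), XL (260,433), M (528,428) and S (722,456). Next I'll compute positions and the hover move.

```bash
python3 - <<'E'
from h import *
import pickle
c=pickle.load(open("top.pkl","rb"))
P=lambda u,v,z:ray(c,(u+.5)/3.8-.5+190,(v+.5)/3.8-.5+150,z)
for n,u,v,z in [("L",59,449,.053),("XL",260,433,.062),("M",528,428,.046),("S",722,456,.04)]: print(n,P(u,v,z).round(4))
p=np.array([P(u,v,.012) for u,v in [(298,141),(404,125),(510,108),(616,93)]])
print(p.round(4),np.linalg.norm(np.diff(p,axis=0),axis=1)); d=p[3]-p[0]
print("tool y angle deg",np.degrees(np.arctan2(d[1],d[0]))+90)
R=Ro.from_rotvec(c["o"]["tool_rot"]).as_matrix(); print(np.degrees(np.arctan2(R[1,1],R[0,1])))
E
```

```text
L [0.4372 0.2049 0.053 ]
XL [0.4471 0.0782 0.062 ]
M [ 0.449  -0.0901  0.046 ]
S [ 0.4306 -0.2136  0.04  ]
[[ 0.6354  0.0564  0.012 ]
 [ 0.6457 -0.013   0.012 ]
 [ 0.6567 -0.0826  0.012 ]
 [ 0.6664 -0.1521  0.012 ]] [0.07019096 0.07037716 0.07025671]
tool y angle deg 8.440280245778965
70.70291002751841
```

>>> {"fn": "arm_command", "kwargs": {"rows": "27 -47 8 0 0 -5; 81 -140 24 0 0 -15; 108 -187 32 0 0 -21; 135 -233 40 0 0 -26; 162 -280 48 0 0 -31; 189 -327 57 0 0 -36; 216 -373 65 0 0 -42; 243 -420 73 0 0 -47; 270 -467 81 0 0 -52; 297 -513 89 0 0 -57; 324 -560 97 0 0 -62.3; 324 -560 97 0 0 -62.3", "jaw": 1}}

```text
t: 1.65
tool_pos: [0.5314, 0.0268, 0.3998]
tool_rot: [-2.058, -2.372, 0.002]
contact_force: [-0.0, 0.6, -2.0]
opening: 0.0853
```

```bash
python3 - <<'E'
from h import *
import pickle
c=cam("wrist"); pickle.dump(c,open("w1.pkl","wb")); print(c["o"]["tool_pos"],c["o"]["tool_rot"],c["o"]["dq"].round(3))
save("w1",cv2.resize(c["img"],(800,600),interpolation=cv2.INTER_CUBIC))
E
```

```text
[0.53143583 0.02677971 0.39984053] [-2.05781363 -2.37228939  0.00248003] [ 0.06  -0.027  0.039  0.025  0.02  -0.002]
```

View pics/w1.png

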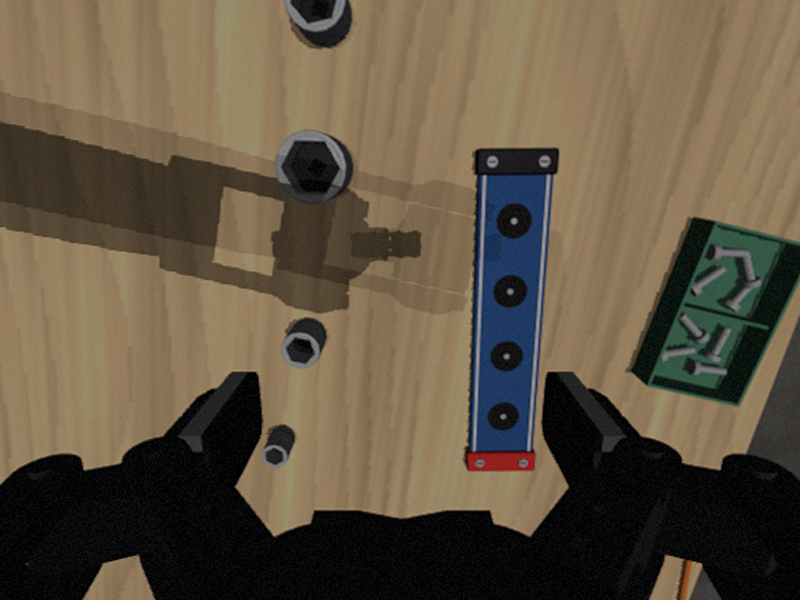

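The wrist view shows the mouths of XL (313,165), M (301,349), S (275,456) and L (317,7). The pads are at (514,221), (510,291), (507,356) and (503,416), with the red cap at the bottom.

```bash
python3 - <<'E'
from h import *
import pickle
c=pickle.load(open("w1.pkl","rb"))
P=lambda u,v,z:ray(c,(u+.5)*.7-.5,(v+.5)*.7-.5,z)
for n,u,v,z in [("L",317,7,.053),("XL",313,165,.062),("M",301,349,.046),("S",275,456,.04),("p1",514,221,.012),("p2",510,291,.012),("p3",507,356,.012),("p4",503,416,.012)]: print(n,P(u,v,z).round(4))
E
```

```text
L [0.4394 0.2032 0.053 ]
XL [0.4487 0.0846 0.062 ]
M [ 0.4498 -0.0869  0.046 ]
S [ 0.432  -0.2125  0.04  ]
p1 [0.6356 0.0588 0.012 ]
p2 [ 0.6458 -0.01    0.012 ]
p3 [ 0.6569 -0.0791  0.012 ]
p4 [ 0.6666 -0.1482  0.012 ]
```

>>> {"fn": "arm_command", "kwargs": {"rows": "-20 14 -45 0 0 0; -42 27 -90 0 0 0; -63 40 -135 0 0 0; -83 54 -180 0 0 0; -83 54 -180 0 0 0; -83 54 -180 0 0 0; -83 54 -180 0 0 0"}}

```text
t: 2.58
tool_pos: [0.4498, 0.0823, 0.2228]
tool_rot: [2.054, 2.375, 0.003]
contact_force: [0.2, 1.0, 1.5]
opening: 0.0853
```

```bash
python3 - <<'E'
from h import *
import pickle
c=cam("wrist"); pickle.dump(c,open("w2.pkl","wb")); o=c["o"];print(o["tool_pos"],o["tool_rot"],o["dq"].round(3))
R=Ro.from_rotvec(o["tool_rot"]).as_matrix(); print(np.degrees(np.arctan2(R[1,1],R[0,1])),R[:,2], proj(c,[.448,.081,.062])/.7)
save("w2",cv2.resize(c["img"],(800,600),interpolation=cv2.INTER_CUBIC))
E
```

```text
[0.44977119 0.08226804 0.2227701 ] [2.05422961 2.37451033 0.0033658 ] [-0.006  0.004  0.006  0.    -0.001  0.002]
8.272708584545306 [ 2.77941393e-03  4.30421628e-04 -9.99996045e-01] [396.22548441 308.06386781]
```

View pics/w2.png

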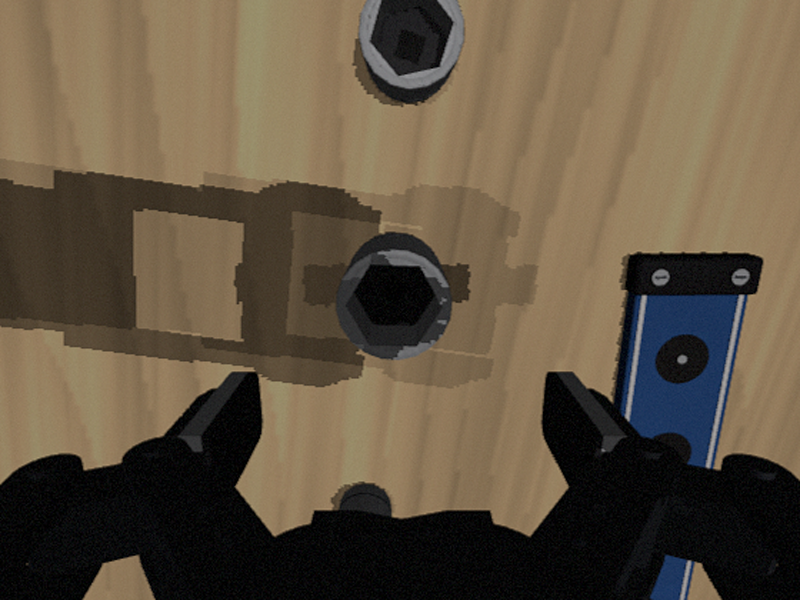

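XL's rim spans x 336–452 and y 247–360, so its centre is near (394,304), between the fingers. L's mouth is near (412,35) and the black-end pad is at (682,358).

```bash
python3 - <<'E'
from h import *
import pickle
c=pickle.load(open("w2.pkl","rb"))
P=lambda u,v,z:ray(c,(u+.5)*.7-.5,(v+.5)*.7-.5,z)
for n,u,v,z in [("L",412,35,.053),("XL",394,304,.062),("p1",682,358,.012)]: print(n,P(u,v,z).round(4))
E
```

```text
L [0.4371 0.2079 0.053 ]
XL [0.4465 0.0831 0.062 ]
p1 [0.6353 0.0589 0.012 ]
```

>>> {"fn": "arm_command", "kwargs": {"rows": "-3 0.5 -25 0 0 0; -3 0.5 -60 0 0 0; -3 0.5 -95 0 0 0; -3 0.5 -120 0 0 0; -3 0.5 -133 0 0 0; -3 0.5 -135 0 0 0; -3 0.5 -135 0 0 0; -3 0.5 -135 0 0 0"}}

```text
t: 3.62
tool_pos: [0.4476, 0.0827, 0.0887]
tool_rot: [2.054, 2.373, 0.005]
contact_force: [-0.7, 0.2, -0.2]
opening: 0.085
```

>>> {"fn": "arm_command", "kwargs": {"rows": "0 0 0 0 0 0; 0 0 0 0 0 0; 0 0 0 0 0 0; 0 0 0 0 0 0; 0 0 0 0 0 0; 0 0 0 0 0 0; 0 0 0 0 0 0; 0 0 0 0 0 0", "jaw": 0, "squeeze": 60}}

```text
t: 4.62
tool_pos: [0.4477, 0.0827, 0.0897]
tool_rot: [2.054, 2.374, 0.005]
contact_force: [-2.8, -0.2, 6.5]
opening: 0.0581
```

>>> {"fn": "arm_command", "kwargs": {"rows": "0 0 5 0 0 0; 0 0 15 0 0 0; 0 0 30 0 0 0; 0 0 45 0 0 0; 0 0 60 0 0 0; 0 0 60 0 0 0; 0 0 60 0 0 0"}}

```text
t: 5.5
tool_pos: [0.4475, 0.0827, 0.1495]
tool_rot: [2.054, 2.374, 0.004]
contact_force: [0.4, -0.1, -8.3]
opening: 0.0582
```

>>> {"fn": "arm_command", "kwargs": {"rows": "10 -1 0 0 0 0; 35 -4 0 0 0 0; 65 -8 0 0 0 0; 95 -12 0 0 0 0; 125 -16 0 0 0 0; 155 -20 0 0 0 0; 178 -23 0 0 0 0; 188 -24 0 0 0 0; 188 -24 0 0 0 0; 188 -24 0 0 0 0; 188 -24 0 0 0 0"}}

```text
t: 6.88
tool_pos: [0.6347, 0.0589, 0.1493]
tool_rot: [2.054, 2.375, 0.003]
contact_force: [-0.3, -0.1, -8.2]
opening: 0.058
```

```bash
python3 - <<'E'
from h import *
import pickle
c=cam("wrist"); pickle.dump(c,open("w3.pkl","wb")); o=c["o"];print(o["tool_pos"],o["tool_rot"],o["dq"].round(3))
save("w3",cv2.resize(c["img"],(800,600),interpolation=cv2.INTER_CUBIC))
E
```

```text
[0.63470321 0.05889074 0.14925247] [2.05399642 2.37467335 0.00335563] [-0.    -0.003 -0.004  0.001 -0.     0.001]
```

View pics/w3.png

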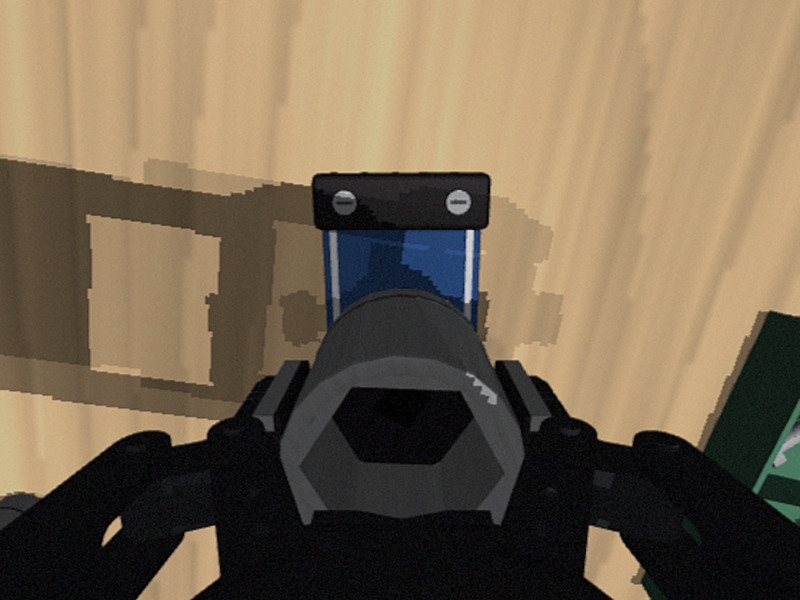

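XL hangs upright and centred (column 403) over the strip (centre column 402). The black cap's screws are at (344,202) and (458,201), and the socket's lower far rim is at v=290.

```bash
python3 - <<'E'
from h import *
import pickle
c=pickle.load(open("w3.pkl","rb"))
P=lambda u,v,z:ray(c,(u+.5)*.7-.5,(v+.5)*.7-.5,z)
m=P(401,201.5,.016); u=np.array([.1475,-.989,0]); print(m,m+.055*u)
zb=.06
print("bottom far rim",P(402,290,zb), "top far rim",P(403,356,zb+.062), "->centres y -.0297")
E
```

```text
[0.62722007 0.1128455  0.016     ] [0.63533257 0.0584505  0.016     ]
bottom far rim [0.63132063 0.08622459 0.06      ] top far rim [0.63107373 0.08756622 0.122     ] ->centres y -.0297
```

>>> {"fn": "arm_command", "kwargs": {"rows": "0 1 -6 0 0 0; 0.5 1 -18 0 0 0; 0.5 1 -30 0 0 0; 0.5 1 -38 0 0 0; 0.5 1 -43 0 0 0; 0.5 1 -45 0 0 0; 0.5 1 -46 0 0 0; 0.5 1 -47 0 0 0; 0.5 1 -47 0 0 0"}}

```text
t: 8.05
tool_pos: [0.6355, 0.0599, 0.1027]
tool_rot: [2.054, 2.374, 0.004]
contact_force: [0.5, -1.1, -7.8]
opening: 0.0584
```

>>> {"fn": "arm_command", "kwargs": {"rows": "0 0 -0.5 0 0 0; 0 0 -1 0 0 0; 0 0 -1.5 0 0 0; 0 0 -1.5 0 0 0"}}

```text
t: 8.55
tool_pos: [0.6356, 0.0599, 0.1018]
tool_rot: [2.054, 2.374, 0.004]
contact_force: [-1.6, 1.2, -2.7]
opening: 0.0584
```

>>> {"fn": "arm_command", "kwargs": {"rows": "0 0 0 0 0 0; 0 0 0 0 0 0; 0 0 0 0 0 0; 0 0 0 0 0 0; 0 0 0 0 0 0; 0 0 0 0 0 0", "jaw": 1}}

```text
t: 9.3
tool_pos: [0.6356, 0.0599, 0.1017]
tool_rot: [2.054, 2.374, 0.004]
contact_force: [-0.8, 0.2, -0.2]
opening: 0.0854
```

>>> {"fn": "arm_command", "kwargs": {"rows": "0 0 20 0 0 0; 0 0 50 0 0 0; 0 0 80 0 0 0; -25 18 105 0 0 0; -65 50 118 0 0 0; -100 80 118 0 0 0; -140 115 118 0 0 0; -180 140 118 0 0 0; -198 147 118 0 0 0; -198 147 118 0 0 0; -198 147 118 0 0 0; -198 147 118 0 0 0"}}

```text
t: 10.8
tool_pos: [0.4386, 0.2063, 0.22]
tool_rot: [2.055, 2.372, 0.004]
contact_force: [0.2, -0.2, 0.6]
opening: 0.0854
```

```bash
python3 - <<'E'
from h import *
import pickle
c=cam("wrist"); pickle.dump(c,open("w4.pkl","wb")); o=c["o"];print(o["t"],o["tool_pos"],o["tool_rot"],o["dq"].round(3))
save("w4",cv2.resize(c["img"],(800,600),interpolation=cv2.INTER_CUBIC))
E
```

```text
10.8 [0.43860325 0.20628914 0.22002506] [2.05503044 2.37248417 0.00433208] [ 0.001  0.003  0.005  0.002 -0.001 -0.   ]
```

View pics/w4.png

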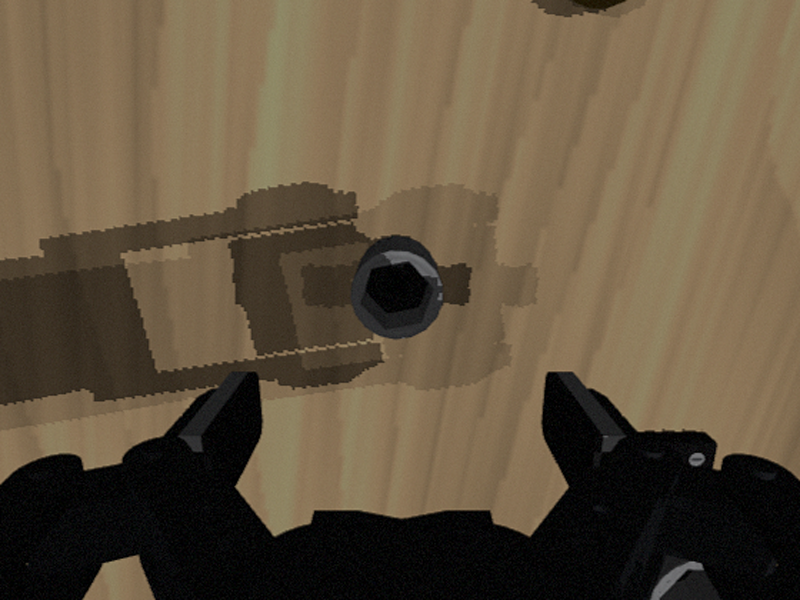

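L's rim spans x 352–441 and y 250–339, so its centre is (396,294). XL stands on the strip at the lower right.

```bash
python3 - <<'E'
from h import *
import pickle
c=pickle.load(open("w4.pkl","rb"))
print(ray(c,396.5*.7,294.5*.7,.053), [proj(c,[.4386,.2063,.053])/.7])
E
```

```text
[0.43636293 0.21039256 0.053     ] [array([399.65559537, 302.57858088])]
```

>>> {"fn": "arm_command", "kwargs": {"rows": "-1.5 2.2 -25 0 0 0; -1.5 2.2 -60 0 0 0; -1.5 2.2 -95 0 0 0; -1.5 2.2 -122 0 0 0; -1.5 2.2 -134 0 0 0; -1.5 2.2 -137 0 0 0; -1.5 2.2 -137 0 0 0; -1.5 2.2 -137 0 0 0"}}

```text
t: 11.85
tool_pos: [0.4379, 0.2088, 0.0841]
tool_rot: [2.054, 2.372, 0.007]
contact_force: [-0.1, -0.2, 0.7]
opening: 0.0858
```

>>> {"fn": "arm_command", "kwargs": {"rows": "0 0 0 0 0 0; 0 0 0 0 0 0; 0 0 0 0 0 0; 0 0 0 0 0 0; 0 0 0 0 0 0; 0 0 0 0 0 0; 0 0 0 0 0 0; 0 0 0 0 0 0", "jaw": 0, "squeeze": 50}}

```text
t: 12.85
tool_pos: [0.4381, 0.2089, 0.085]
tool_rot: [2.054, 2.372, 0.007]
contact_force: [-2.4, 0.0, 4.8]
opening: 0.0489
```

>>> {"fn": "arm_command", "kwargs": {"rows": "0 0 5 0 0 0; 0 0 20 0 0 0; 0 0 40 0 0 0; 0 0 65 0 0 0; 0 0 90 0 0 0; 0 0 100 0 0 0; 0 0 100 0 0 0; 0 0 100 0 0 0"}}

```text
t: 13.85
tool_pos: [0.4373, 0.2087, 0.1837]
tool_rot: [2.055, 2.373, 0.004]
contact_force: [-0.5, -0.3, -5.9]
opening: 0.0487
```

>>> {"fn": "arm_command", "kwargs": {"rows": "10 -10 0 0 0 0; 35 -37 0 0 0 0; 65 -68 0 0 0 0; 95 -99 0 0 0 0; 125 -131 0 0 0 0; 155 -162 0 0 0 0; 185 -194 0 0 0 0; 202 -212 0 0 0 0; 208 -218 0 0 0 0; 208.5 -218.5 0 0 0 0; 208.5 -218.5 0 0 0 0; 208.5 -218.5 0 0 0 0"}}

```text
t: 15.35
tool_pos: [0.6453, -0.009, 0.1836]
tool_rot: [2.054, 2.374, 0.004]
contact_force: [0.4, -0.2, -4.7]
opening: 0.0484
```

```bash
python3 - <<'E'
from h import *
import pickle
c=cam("wrist"); pickle.dump(c,open("w5.pkl","wb")); o=c["o"];print(o["t"],o["tool_pos"],o["tool_rot"],o["dq"].round(3))
save("w5",cv2.resize(c["img"],(800,600),interpolation=cv2.INTER_CUBIC))
E
```

```text
15.35 [ 0.64526412 -0.00902886  0.18362727] [2.05410618 2.37418094 0.00376438] [ 0.001 -0.003 -0.004 -0.    -0.001 -0.001]
```

View pics/w5.png

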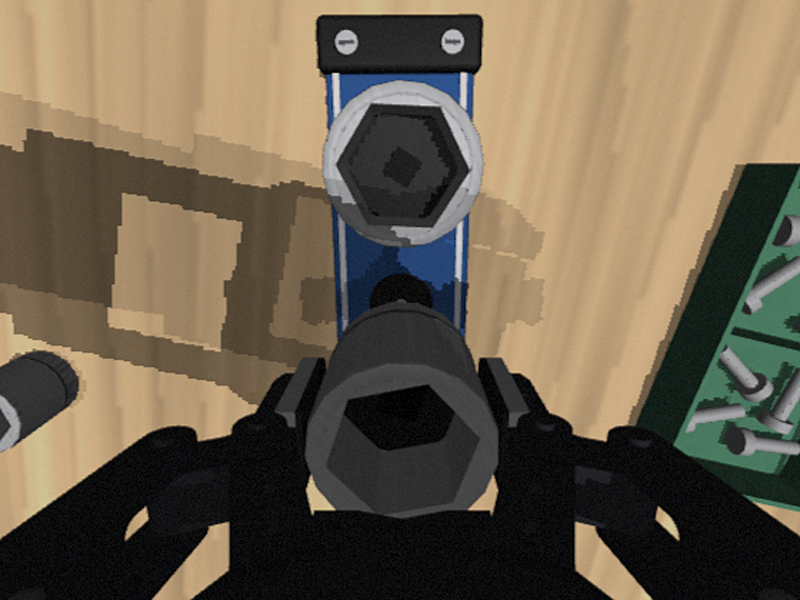

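XL stands on its pad with its rim centre near (402,163), and the cap screws are at (346,41) and (453,41). Pad_b's dot is at (401,301). The held L has its top far rim at v=362 and its bottom far rim at v≈304.

```bash
python3 - <<'E'
from h import *
import pickle
c=pickle.load(open("w5.pkl","rb"))
P=lambda u,v,z:ray(c,(u+.5)*.7-.5,(v+.5)*.7-.5,z)
u=np.array([.1475,-.989,0]);cap=P(399.5,41,.016)
print("XL",P(402.5,163,.074),"pads a.. from cap",cap+.055*u,cap+.125*u,"dot",P(401,301,.012))
zb=.0987
print("L bottom",P(402,304,zb)-[0,.0243,0],"top",P(402,362,zb+.053)-[0,.0243,0])
E
```

```text
XL [0.63609983 0.06039101 0.074     ] pads a.. from cap [0.63554556 0.05851599 0.016     ] [ 0.64587056 -0.01071401  0.016     ] dot [ 0.64578461 -0.00926127  0.012     ]
L bottom [ 0.64244698 -0.00974492  0.0987    ] top [ 0.64195312 -0.00810358  0.1517    ]
```

>>> {"fn": "arm_command", "kwargs": {"rows": "0.3 -0.7 -8 0 0 0; 0.3 -0.7 -25 0 0 0; 0.3 -0.7 -45 0 0 0; 0.3 -0.7 -62 0 0 0; 0.3 -0.7 -75 0 0 0; 0.3 -0.7 -82 0 0 0; 0.3 -0.7 -84.5 0 0 0; 0.3 -0.7 -86 0 0 0; 0.3 -0.7 -87.5 0 0 0; 0.3 -0.7 -87.5 0 0 0"}}

```text
t: 16.65
tool_pos: [0.6462, -0.0099, 0.0971]
tool_rot: [2.053, 2.373, 0.005]
contact_force: [0.2, 0.5, -2.5]
opening: 0.0486
```

>>> {"fn": "arm_command", "kwargs": {"rows": "0 0 -0.7 0 0 0; 0 0 -0.7 0 0 0; 0 0 -0.7 0 0 0"}}

```text
t: 17.02
tool_pos: [0.6464, -0.0099, 0.0971]
tool_rot: [2.053, 2.373, 0.005]
contact_force: [-2.3, -0.0, 2.1]
opening: 0.0488
```

>>> {"fn": "arm_command", "kwargs": {"rows": "0 0 0 0 0 0; 0 0 0 0 0 0; 0 0 0 0 0 0; 0 0 0 0 0 0; 0 0 0 0 0 0; 0 0 0 0 0 0", "jaw": 1}}

```text
t: 17.77
tool_pos: [0.6464, -0.0099, 0.097]
tool_rot: [2.053, 2.373, 0.005]
contact_force: [0.0, 0.7, -0.5]
opening: 0.0851
```

>>> {"fn": "arm_command", "kwargs": {"rows": "0 0 20 0 0 0; 0 0 50 0 0 0; 0 0 80 0 0 0; -25 -10 100 0 0 0; -65 -26 113 0 0 0; -100 -40 113 0 0 0; -140 -56 113 0 0 0; -180 -72 113 0 0 0; -197 -78 113 0 0 0; -197 -78 113 0 0 0; -197 -78 113 0 0 0; -197 -78 113 0 0 0"}}

```text
t: 19.27
tool_pos: [0.4502, -0.0877, 0.2105]
tool_rot: [2.052, 2.373, 0.006]
contact_force: [-0.1, -0.2, -0.1]
opening: 0.0852
```

```bash
python3 - <<'E'
from h import *
import pickle
c=cam("wrist"); pickle.dump(c,open("w6.pkl","wb")); o=c["o"];print(o["t"],o["tool_pos"],o["tool_rot"],o["dq"].round(3))
save("w6",cv2.resize(c["img"],(800,600),interpolation=cv2.INTER_CUBIC))
E
```

```text
19.275 [ 0.45016552 -0.0876863   0.21051361] [2.05170441 2.37323473 0.00589   ] [ 0.002  0.006  0.003 -0.    -0.001 -0.001]
```

View pics/w6.png

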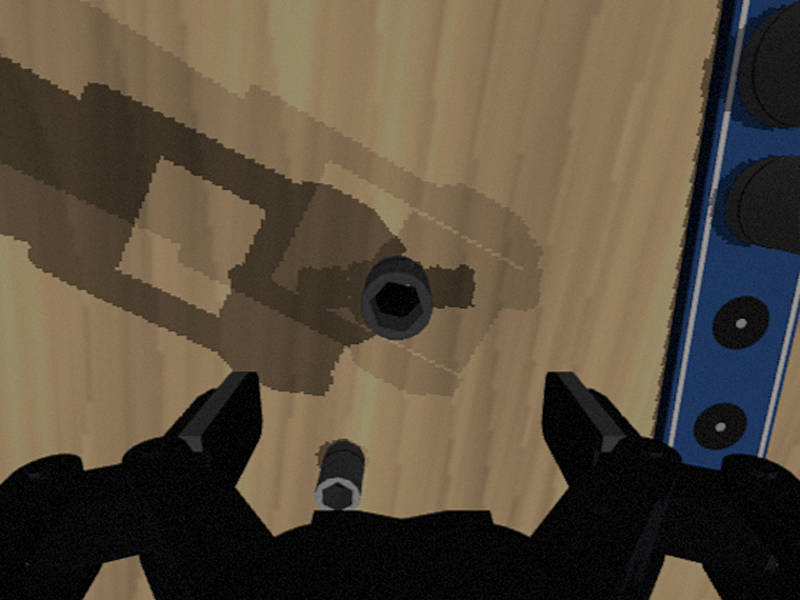

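M's rim centre is at (396,304) and S's mouth is near (338,495). The free pads' dots are at (741,323) and (720,427).

```bash
python3 - <<'E'
from h import *
import pickle
c=pickle.load(open("w6.pkl","rb"))
P=lambda u,v,z:ray(c,(u+.5)*.7-.5,(v+.5)*.7-.5,z)
print("M",P(396.5,304,.046),"S",P(338,495,.04),"pc",P(741,323,.012),"pd",P(720,427,.012))
E
```

```text
M [ 0.44873406 -0.08788491  0.046     ] S [ 0.43120498 -0.21231079  0.04      ] pc [ 0.65653791 -0.08027483  0.012     ] pd [ 0.6668649 -0.1498442  0.012    ]
```

>>> {"fn": "arm_command", "kwargs": {"rows": "-1 -0.5 -25 0 0 0; -1 -0.5 -60 0 0 0; -1 -0.5 -95 0 0 0; -1 -0.5 -118 0 0 0; -1 -0.5 -127 0 0 0; -1 -0.5 -130 0 0 0; -1 -0.5 -130 0 0 0; -1 -0.5 -130 0 0 0"}}

```text
t: 20.32
tool_pos: [0.4498, -0.0884, 0.0814]
tool_rot: [2.051, 2.372, 0.007]
contact_force: [0.4, -0.2, 0.5]
opening: 0.0855
```

>>> {"fn": "arm_command", "kwargs": {"rows": "0 0 0 0 0 0; 0 0 0 0 0 0; 0 0 0 0 0 0; 0 0 0 0 0 0; 0 0 0 0 0 0; 0 0 0 0 0 0; 0 0 0 0 0 0; 0 0 0 0 0 0; 0 0 0 0 0 0", "jaw": 0, "squeeze": 40}}

```text
t: 21.45
tool_pos: [0.4501, -0.0885, 0.0818]
tool_rot: [2.05, 2.372, 0.007]
contact_force: [-0.4, 0.6, 5.7]
opening: 0.0361
```

>>> {"fn": "arm_command", "kwargs": {"rows": "0 0 5 0 0 0; 0 0 20 0 0 0; 0 0 40 0 0 0; 0 0 65 0 0 0; 0 0 90 0 0 0; 0 0 100 0 0 0; 0 0 100 0 0 0; 0 0 100 0 0 0"}}

```text
t: 22.45
tool_pos: [0.4494, -0.0883, 0.1806]
tool_rot: [2.052, 2.373, 0.006]
contact_force: [0.3, -0.5, -2.4]
opening: 0.0362
```

>>> {"fn": "arm_command", "kwargs": {"rows": "10 0 0 0 0 0; 40 1.5 0 0 0 0; 75 3 0 0 0 0; 110 4.5 0 0 0 0; 145 6 0 0 0 0; 180 7 0 0 0 0; 200 8 0 0 0 0; 207 8.3 0 0 0 0; 207 8.3 0 0 0 0; 207 8.3 0 0 0 0; 207 8.3 0 0 0 0"}}

```text
t: 23.82
tool_pos: [0.6558, -0.08, 0.1805]
tool_rot: [2.052, 2.373, 0.005]
contact_force: [0.3, 0.3, -2.1]
opening: 0.0358
```

```bash
python3 - <<'E'
from h import *
import pickle
c=cam("wrist"); pickle.dump(c,open("w7.pkl","wb")); o=c["o"];print(o["t"],o["tool_pos"],o["tool_rot"],o["dq"].round(3))
save("w7",cv2.resize(c["img"],(800,600),interpolation=cv2.INTER_CUBIC))
E
```

```text
23.825 [ 0.65579241 -0.08003625  0.18054702] [2.05196858 2.37324247 0.00542837] [ 0.001 -0.    -0.005  0.002 -0.002 -0.001]
```

View pics/w7.png

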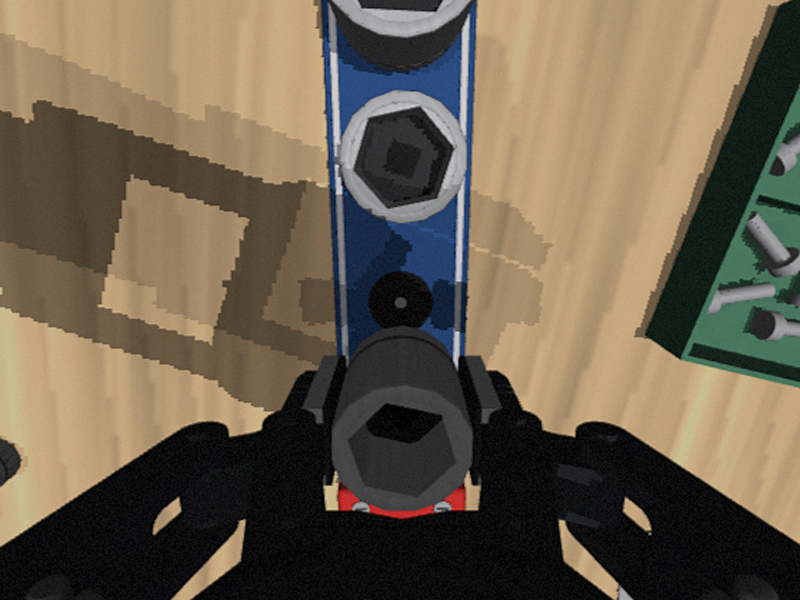

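L is upright on pad_b with its rim at (403,156), and pad_c's dot is at (401,302). M is held upright, with its bottom far rim at v≈327 and its top rim centre near (402,443).

```bash
python3 - <<'E'
from h import *
import pickle
c=pickle.load(open("w7.pkl","rb"))
P=lambda u,v,z:ray(c,(u+.5)*.7-.5,(v+.5)*.7-.5,z)
print("L",P(403,156,.065),"pc",P(401,302,.012))
zb=.0988
print("M bottom",P(402,327,zb)-[-.0028,.0188,0],"top c",P(402,443,zb+.046))
E
```

```text
L [ 0.64670001 -0.00814349  0.065     ] pc [ 0.65664027 -0.08002434  0.012     ]
M bottom [ 0.65696521 -0.08239383  0.0988    ] top c [ 0.6559985  -0.07839109  0.1448    ]
```

>>> {"fn": "arm_command", "kwargs": {"rows": "0.4 0 -8 0 0 0; 0.4 0 -25 0 0 0; 0.4 0 -45 0 0 0; 0.4 0 -62 0 0 0; 0.4 0 -75 0 0 0; 0.4 0 -82 0 0 0; 0.4 0 -84.5 0 0 0; 0.4 0 -86 0 0 0; 0.4 0 -87.5 0 0 0; 0.4 0 -88 0 0 0; 0.4 0 -88 0 0 0"}}

```text
t: 25.25
tool_pos: [0.6569, -0.0802, 0.0938]
tool_rot: [2.051, 2.372, 0.007]
contact_force: [-1.7, -0.4, 4.2]
opening: 0.036
```

>>> {"fn": "arm_command", "kwargs": {"rows": "0 0 0 0 0 0; 0 0 0 0 0 0; 0 0 0 0 0 0; 0 0 0 0 0 0; 0 0 0 0 0 0; 0 0 0 0 0 0", "jaw": 1}}

```text
t: 26.0
tool_pos: [0.6568, -0.0801, 0.0938]
tool_rot: [2.051, 2.372, 0.007]
contact_force: [0.4, -0.0, -0.1]
opening: 0.0854
```

>>> {"fn": "arm_command", "kwargs": {"rows": "0 0 20 0 0 0; 0 0 50 0 0 0; 0 0 80 0 0 0; -25 -15 100 0 0 0; -65 -38 110 0 0 0; -105 -62 110 0 0 0; -145 -86 110 0 0 0; -185 -109 110 0 0 0; -225 -132.5 110 0 0 0; -225 -132.5 110 0 0 0; -225 -132.5 110 0 0 0; -225 -132.5 110 0 0 0"}}

```text
t: 27.5
tool_pos: [0.4327, -0.2124, 0.2045]
tool_rot: [2.049, 2.373, 0.007]
contact_force: [-0.2, 0.9, 0.1]
opening: 0.0853
```

```bash
python3 - <<'E'
from h import *
import pickle
c=cam("wrist"); pickle.dump(c,open("w8.pkl","wb")); o=c["o"];print(o["t"],o["tool_pos"],o["tool_rot"],o["dq"].round(3))
save("w8",cv2.resize(c["img"],(800,600),interpolation=cv2.INTER_CUBIC))
E
```

```text
27.5 [ 0.43273829 -0.21235122  0.20447303] [2.0489428  2.37265475 0.00715024] [ 0.004  0.009  0.003  0.002  0.001 -0.   ]
```

View pics/w8.png

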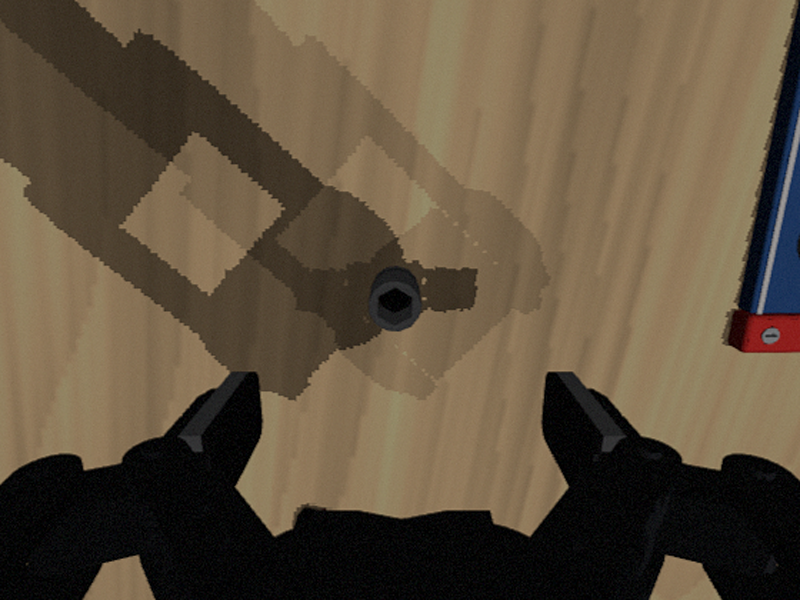

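S's rim is at (396,305) between the fingers, and the ratchet is only just in view at the bottom, far away.

```bash
python3 - <<'E'
from h import *
import pickle
c=pickle.load(open("w8.pkl","rb"))
P=lambda u,v,z:ray(c,(u+.5)*.7-.5,(v+.5)*.7-.5,z)
print("S",P(396,305,.040))
E
```

```text
S [ 0.43149276 -0.21325012  0.04      ]
```

>>> {"fn": "arm_command", "kwargs": {"rows": "-1.2 -1.3 -25 0 0 0; -1.2 -1.3 -60 0 0 0; -1.2 -1.3 -95 0 0 0; -1.2 -1.3 -115 0 0 0; -1.2 -1.3 -123 0 0 0; -1.2 -1.3 -125 0 0 0; -1.2 -1.3 -125 0 0 0; -1.2 -1.3 -125 0 0 0"}}

```text
t: 28.55
tool_pos: [0.4321, -0.2139, 0.0802]
tool_rot: [2.048, 2.372, 0.007]
contact_force: [0.2, 0.2, 0.1]
opening: 0.0854
```

>>> {"fn": "arm_command", "kwargs": {"rows": "0 0 0 0 0 0; 0 0 0 0 0 0; 0 0 0 0 0 0; 0 0 0 0 0 0; 0 0 0 0 0 0; 0 0 0 0 0 0; 0 0 0 0 0 0; 0 0 0 0 0 0; 0 0 0 0 0 0; 0 0 0 0 0 0", "jaw": 0, "squeeze": 30}}

```text
t: 29.8
tool_pos: [0.4322, -0.214, 0.0804]
tool_rot: [2.048, 2.372, 0.007]
contact_force: [-2.0, -0.6, 5.4]
opening: 0.0266
```

>>> {"fn": "arm_command", "kwargs": {"rows": "0 0 5 0 0 0; 0 0 20 0 0 0; 0 0 40 0 0 0; 0 0 65 0 0 0; 0 0 90 0 0 0; 0 0 100 0 0 0; 0 0 100 0 0 0; 0 0 100 0 0 0"}}

```text
t: 30.8
tool_pos: [0.4316, -0.2136, 0.1793]
tool_rot: [2.049, 2.373, 0.007]
contact_force: [-0.4, 0.2, -1.2]
opening: 0.0272
```

>>> {"fn": "arm_command", "kwargs": {"rows": "10 3 0 0 0 0; 40 11 0 0 0 0; 80 22 0 0 0 0; 120 33 0 0 0 0; 160 44 0 0 0 0; 200 54 0 0 0 0; 225 61 0 0 0 0; 235 64 0 0 0 0; 235 64 0 0 0 0; 235 64 0 0 0 0; 235 64 0 0 0 0"}}

```text
t: 32.17
tool_pos: [0.6659, -0.15, 0.1793]
tool_rot: [2.05, 2.373, 0.007]
contact_force: [-0.1, -0.4, -1.0]
opening: 0.0272
```

```bash
python3 - <<'E'
from h import *
import pickle
c=cam("wrist"); pickle.dump(c,open("w9.pkl","wb")); o=c["o"];print(o["t"],o["tool_pos"],o["tool_rot"],o["dq"].round(3))
save("w9",cv2.resize(c["img"],(800,600),interpolation=cv2.INTER_CUBIC))
E
```

```text
32.175 [ 0.66588446 -0.14996154  0.17929101] [2.04992541 2.37277672 0.00651049] [ 0.001  0.001 -0.004 -0.001 -0.001  0.002]
```

View pics/w9.png

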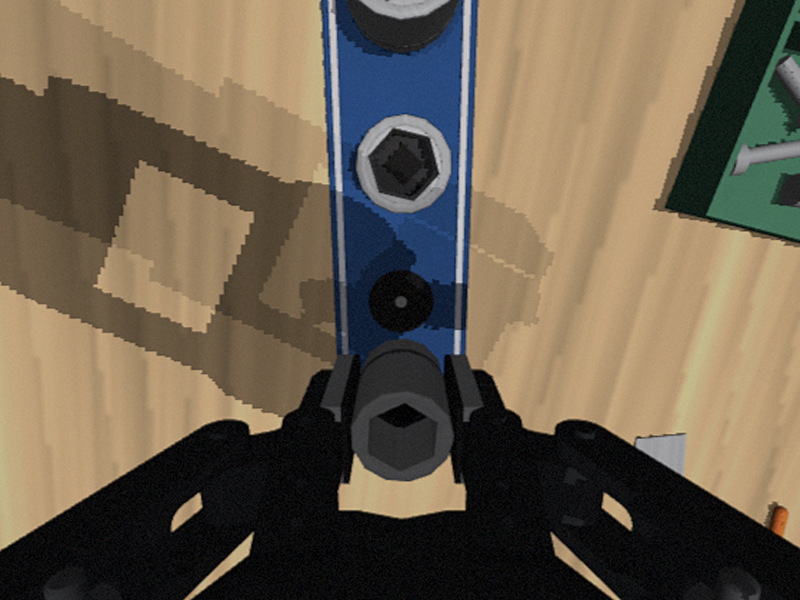

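M is on pad_c with its rim at (404,163), and pad_d's dot is at (401,301). S is held with its top rim centre at (402,431) and its bottom far rim at v≈340.

```bash
python3 - <<'E'
from h import *
import pickle
c=pickle.load(open("w9.pkl","rb"))
P=lambda u,v,z:ray(c,(u+.5)*.7-.5,(v+.5)*.7-.5,z)
print("M",P(404,163,.058),"pc from strip",P(401,301,.012))
zb=.0989
print("S bottom",P(402,340,zb)-[-.0021,.0138,0],"top c",P(402,431,zb+.040))
E
```

```text
M [ 0.65774604 -0.08057268  0.058     ] pc from strip [ 0.66688405 -0.1491462   0.012     ]
S bottom [ 0.66707807 -0.15149028  0.0989    ] top c [ 0.66610709 -0.14776126  0.1389    ]
```

>>> {"fn": "arm_command", "kwargs": {"rows": "0.4 0.5 -8 0 0 0; 0.4 0.5 -25 0 0 0; 0.4 0.5 -45 0 0 0; 0.4 0.5 -62 0 0 0; 0.4 0.5 -75 0 0 0; 0.4 0.5 -82 0 0 0; 0.4 0.5 -84.5 0 0 0; 0.4 0.5 -86 0 0 0; 0.4 0.5 -87.5 0 0 0; 0.4 0.5 -88 0 0 0; 0.4 0.5 -88 0 0 0"}}

```text
t: 33.6
tool_pos: [0.6669, -0.1496, 0.0925]
tool_rot: [2.049, 2.372, 0.007]
contact_force: [-1.2, -0.0, 2.6]
opening: 0.0273
```

Contact is felt, so I'll release, retreat and check.

>>> {"fn": "arm_command", "kwargs": {"rows": "0 0 0 0 0 0; 0 0 0 0 0 0; 0 0 0 0 0 0; 0 0 0 0 0 0; 0 0 0 0 0 0; 0 0 0 0 0 0", "jaw": 1}}

```text
t: 34.35
tool_pos: [0.6669, -0.1496, 0.0925]
tool_rot: [2.049, 2.372, 0.007]
contact_force: [0.9, -1.1, 0.7]
opening: 0.0855
```

>>> {"fn": "arm_command", "kwargs": {"rows": "0 0 20 0 0 0; 0 0 50 0 0 0; 0 0 85 0 0 0; 0 0 120 0 0 0; -10 0 150 0 0 0; -20 0 190 0 0 0; -30 0 225 0 0 0; -30 0 225 0 0 0; -30 0 225 0 0 0; -30 0 225 0 0 0"}}

```text
t: 35.6
tool_pos: [0.6364, -0.1493, 0.3155]
tool_rot: [2.051, 2.374, 0.006]
contact_force: [0.1, 0.2, -0.5]
opening: 0.0854
```

```bash
python3 - <<'E'
from h import *
import pickle
c=cam("wrist"); pickle.dump(c,open("w10.pkl","wb")); s=cam("scene"); o=c["o"];print(o["t"],o["tool_pos"],o["dq"].round(3))
w=cv2.resize(c["img"],(800,600),interpolation=cv2.INTER_CUBIC)
sc=cv2.resize(s["img"][180:340,230:360],None,fx=3.5,fy=3.5,interpolation=cv2.INTER_CUBIC)
save("end",np.vstack([np.hstack([cv2.resize(w,(0,0),fx=.43,fy=.43),np.zeros((258,0,3),np.uint8)])]) if 0 else w); save("endscene",sc)
E
```

```text
35.6 [ 0.63644487 -0.14934474  0.31548496] [-0.001  0.007  0.002  0.001  0.001 -0.001]
```

View pics/endscene.png

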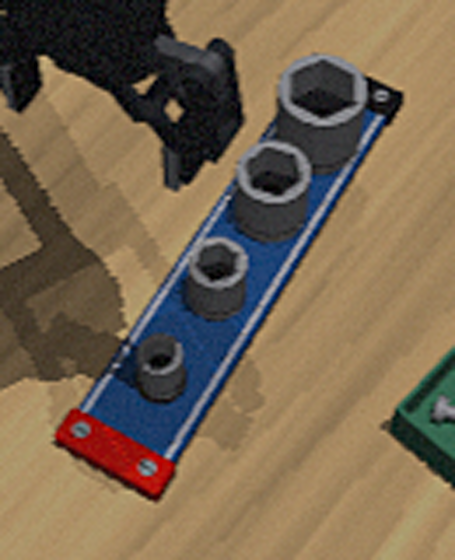

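View pics/end.png

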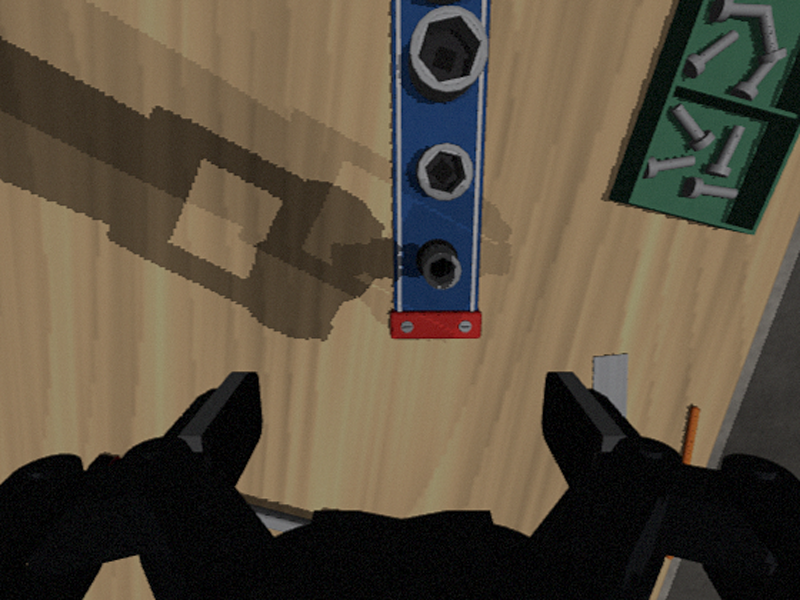

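The end views show all four sockets upright on the strip in size order, with S (441,269) next to the red cap (436,326) and M at (445,171). I'll check the numbers, then hand in.

```bash
python3 - <<'E'
from h import *
import pickle
c=pickle.load(open("w10.pkl","rb"))
P=lambda u,v,z:ray(c,(u+.5)*.7-.5,(v+.5)*.7-.5,z)
cap=P(436,326,.016);u=np.array([.1475,-.989,0])
print("pd",cap-.055*u,"S",P(441,269,.052),"pc",cap-.125*u,"M",P(445,171,.058),"pb",cap-.195*u,"L",P(449,51,.065))
print(workorder.finish_job())
E
```

```text
pd [ 0.66698877 -0.14906231  0.016     ] S [ 0.66675047 -0.14817299  0.052     ] pc [ 0.65666377 -0.07983231  0.016     ] M [ 0.65747254 -0.08056647  0.058     ] pb [ 0.64633877 -0.01060231  0.016     ] L [ 0.64717262 -0.01008233  0.065     ]
the job is handed in; nothing more can be done
None
```

The four sockets are on the strip, upright with the hexagon mouth up, with the smallest next to the red cap and the largest at the black end. I handed the job in at about 36 s.

- **Centring:** the last pictures put S, M and L about 1 mm from their pad centres. XL was about 2 mm off when I measured it after placing; the final wrist view did not include it, but the final scene picture shows it standing on its pad.
- **Force and falls:** nothing was knocked over. Placing contact stayed within a few newtons in the readings at the end of each move.
- **Ratchet:** no move came near the ratchet handle. I did not measure its position again at the end.
- **Disagreement:** the overhead and wrist cameras differed by 2–6 mm in y. I went by the wrist camera's closer views.

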